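# Register a stretcher bar in the jig

## Robot

A 6-joint arm with a two-finger parallel gripper is mounted at the origin on a cart in front of the work surface, level with it; the furniture and walls round the work are solid. World frame = base frame: x ahead of the robot, y to its left, z up, the work surface at z = 0. Lengths are in m, angles in rad, forces in N, time in s.
With the tool pointing down it reaches from about 0.275 to 1 m from the base axis. Payload 8.4 kg.
Tool frame: the origin (TCP) lies on the centre line of the jaws, within the pads' length; the fingertips stand 17 mm ahead of it and the grasp point (between the pads) lies 2 mm behind it (bot.tcp_to_tips is the z of the fingertips in the tool frame, in m); z points along the fingers, y is the line along which they close (so a half turn about z gives the same grasp; the last joint's range is limited). The gripper opens to 85 mm and grips with 20 to 120 N. Pads are 22 mm wide; open, the fingers measure 114 mm over their backs; the gripper's body (76 mm by 85 mm) begins 54 mm behind the grasp point. The pads swing forward as they close: fully open they stand 13 mm farther back than shut.
Start: joints at [-1.278, 0.353, 1.633, -0, 1.155, -0.002], TCP at [0.182, -0.598, 0.248] pointing down, gripper open.
Joint ranges: [-2.63, 2.63], [-0.92, 2.1], [0.06, 2.66], [-1.3, 4.44], [0, 2.69], [-3.02, 3.02]. Speed limits (rad/s): [2.22, 2.22, 2.79, 3.14, 3.14, 3.14].

## Interface

Orientations are given as a unit quaternion [x, y, z, w].
In Python, from workcell import bot, hand, kinematics, get_obs, vision, hand_in gives the robot as it stands. The module is installed in compiled form; this text tells all that it offers. Calls block until the motion is done:
- bot.reach(position, orientation): joint-space move of the TCP to a pose.
- bot.servo_line(position, ori=None, velocity=0.15): straight line of the TCP; ori=None keeps the orientation; velocity is the mean speed in m/s.
- bot.goto_joints(angles): joint-space move.
- hand.move_gripper(opening, strength=None): finger opening in m; strength is the grip in N (None keeps the last); returns when the fingers have stopped.
- bot.dwell(seconds).
- kinematics.solve_ik(position, orientation): joint angles nearest the present ones, or None.
- get_obs(): the state.
- vision.read_camera(name): name is "scene" or "top"; returns a dict with "frame" (480x640x3 uint8, red, green, blue), "intrinsics" (3x3 intrinsics, pixels), "dist" ([k1, k2, p1, p2, k3] as OpenCV has them; the pictures are not rectified), "view" (4x4, takes a point from world to camera coordinates). Camera axes: x right, y down, z forward; pixel columns grow to the right and rows downward; lengths in m; the calibration is good to about 2 mm. A picture is of the moment at which its call begins. There is no depth.
A pose or a line that the arm cannot do raises bot.IKError and nothing moves.
- hand_in(): hands the job in; it is judged then, once.
The state is a dict: "time_s": time; "joint_pos": joint angles; "joint_vel": joint speeds; "joint_efforts": joint torques, N m; "position": TCP position; "orientation": TCP orientation; "wrist_force": force on the tool from outside, world axes, zero at the start; "ft_torque": the same for the moment, N m; "gripper_width": finger opening in m; "grip_force": force on a finger pad.
Only numpy, scipy, OpenCV 4.12 (cv2) and the standard library are available. Lean on these libraries where they do the work, as an engineer would, in place of code of your own. Each camera call takes 0.05 s, during which the arm holds its last target. There are 200 camera calls.

## Task

Slide the long wooden bar across the jig board, without lifting it, until its back edge lies flush against both steel pins, then along the pins until its left end is pressed firmly against the aluminium end stop for a moment, still flush on the pins. The end stop is held only by friction and is already set: press gently enough (about 8 N) that it does not shift. Then swing the hold-down arm all the way round by its knob so that it lies straight across the bar, leave the bar registered, and leave the small things lying about alone.

Things in the scene. Friction and masses are not known exactly. Their poses are not given: they have to be found in the camera images.
- jig: Fixed plywood jig board, 210 (x) x 360 (y) x 12 mm, screwed flat on the table. Origin: at table height, 100 mm behind its front edge, midway between its sides; its top is at +12 mm. Its +x points to its back, away from the robot, +y to the left; its yaw varies by up to 0.25 rad. All offsets called 'jig' below are in this frame.
- pin_left: Fixed upright steel pin, 10 mm diameter, from the board's top up to 18 mm above it, on the board at jig (75, 45) mm. Origin at its foot. The two pins' front faces (jig x = 70 mm) are where the bar's back edge belongs.
- pin_right: The same pin at jig (75, -30) mm.
- end_stop: Aluminium end stop, 44 (x) x 26 (y) x 24 mm with a black clamping screw on top up to 49 mm above the board; slides along jig y in a slot but is held by friction and slips at about 15 N. Set anew each time, within 15 mm of jig (48, 130) mm. Origin: at board level, under the middle of its face that looks to -y; axes as the jig's.
- stop_face (a point): Middle of the end stop's face that looks to jig -y, 10 mm above the board; axes as the jig's.
- bar_center (a point): Centre of the long wooden bar, 44 (x) x 180 (y) x 20 mm, about 0.15 kg, lying flat and loose on the board, turned up to 0.35 rad against the jig. x axis to its back edge, y axis along it to its left end. When registered its centre is 48 mm from the jig origin in jig x and 90 mm to the right (-y) of the stop's face.
- bar_back_left (a point): Point on the bar's back long face, 5 mm from its left end, half-way up.
- bar_back_right (a point): Point on the bar's back long face, 5 mm from its right end, half-way up.
- bar_left_end (a point): Middle of the bar's left (+y) end face.
- hold_down (a joint): Angle of the steel hold-down arm on its upright pivot at jig (90, 0) mm, behind the pins. 0: parked, pointing to jig +y; pi/2: at its stop, pointing to jig -x across the registered bar. Turns anticlockwise seen from above, stays where left (drag about 0.7 N at the knob), starts at 0.3 to 0.6. The arm is 18 mm wide, 67 mm long, 36 to 46 mm above the table: it passes 4 mm above the bar.
- knob (a point): Middle of the upright black knob at the arm's outer end, 58 mm from the pivot: a post of 14 mm diameter, from 46 to 76 mm above the table; this point is 61 mm above the table.
- offcut: Bystander: short offcut of the same wood, 44 x 80 x 20 mm, on the table to the right of the board. Not the bar to use.
- wedge_near: Bystander: pine canvas key, 22 x 62 x 5 mm, lying loose on the front left part of the board.
- rubber_block: Bystander: eraser in a card sleeve, 25 x 48 x 14 mm, lying loose on the left part of the board, in front of the end stop.
- loose_tube: Bystander: paint tube, 39 x 133 x 30 mm, on the table to the left of the board.
- bar: The same long wooden bar; origin at the centre of its underside, axes as bar_center. It slides with up to 2.5 N of friction; pushed askew against one pin it tends to jam, so push its lagging end or opposite the pins.

How it is judged:
By the outcome, as a careful person would: the job done as asked, in the order asked, and still so for the second after the job is handed in, with the robot touching nothing.
It also fails if it takes over 69 s, if anything falls off the work surface, if the arm or the gripper's body presses on something with over 40 N, if the wrist force passes 120 N, or if a joint passes its speed limit or range.

## Working session

There is one attempt and no reset: what is moved stays moved. The work goes in short steps, each a Python script; the robot and the scene stay as the last script left them, time stands still between calls to the robot, and variables do not carry over. Pictures are saved under pics/ and viewed, at most 10 in all, crops included, and the job is handed in when it is done.

```bash
mkdir -p pics; python3 - <<'E'
from workcell import vision,get_obs
import cv2,numpy as np
for n in("top","scene"):
    r=vision.read_camera(n); cv2.imwrite(f"pics/{n}0.png",r["frame"][:,:,::-1])
    V=r["view"]; print(n,r["intrinsics"],r["dist"],"\n",np.round(V,3), "cam",-V[:3,:3].T@V[:3,3])
o=get_obs(); print({k:np.round(v,3) for k,v in o.items()})
E
```

```text
top [[459.79662631   0.         326.9275513 ]
 [  0.         459.79662631 238.49148023]
 [  0.           0.           1.        ]] [0.00159003 0.         0.         0.         0.        ] 
 [[ 0.009 -1.     0.002 -0.014]
 [-0.999 -0.009 -0.045  0.562]
 [ 0.045 -0.002 -0.999  1.059]
 [ 0.     0.     0.     1.   ]] cam [ 0.51355968 -0.00729209  1.0835768 ]
scene [[562.68008985   0.         325.13152757]
 [  0.         562.68008985 236.25571498]
 [  0.           0.           1.        ]] [-0.15437403  0.          0.          0.          0.        ] 
 [[-0.908 -0.419 -0.016  0.49 ]
 [-0.306  0.689 -0.657  0.215]
 [ 0.287 -0.591 -0.754  1.226]
 [ 0.     0.     0.     1.   ]] cam [0.15891849 0.78233716 1.07291766]
{'time_s': np.float64(0.1), 'joint_pos': array([-1.278,  0.354,  1.634,  0.   ,  1.155, -0.002]), 'joint_vel': array([-0.001, -0.001, -0.002,  0.001, -0.001, -0.002]), 'joint_efforts': array([ 0.0000e+00, -6.0636e+01, -3.4282e+01, -0.0000e+00,  4.0000e-03,
       -0.0000e+00]), 'position': array([ 0.181, -0.598,  0.248]), 'orientation': array([ 0.989,  0.147, -0.   , -0.001]), 'wrist_force': array([-0.351, -1.124,  1.14 ]), 'ft_torque': array([-0.011, -0.035,  0.03 ]), 'grip_force': np.float64(0.0), 'gripper_width': np.float64(0.086)}
```

View pics/top0.png

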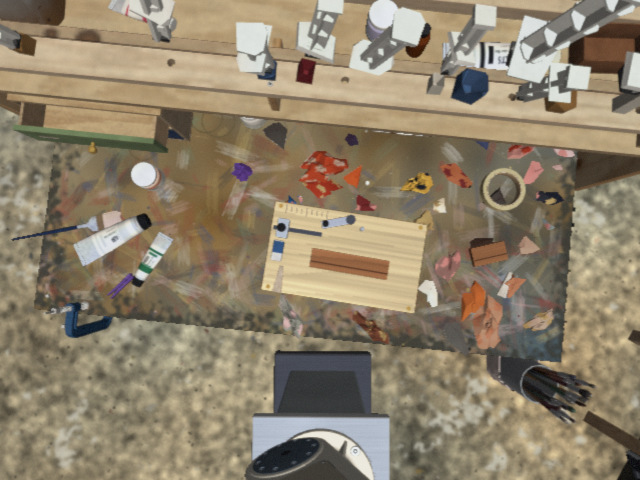

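View pics/scene0.png

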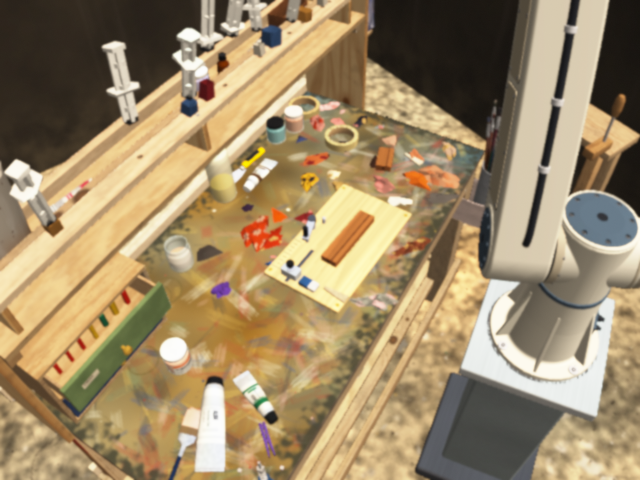

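The top view shows the board with corners near (276,202), (427,218), (415,312) and (262,290), and the bar near (349,263). The stop is near (282,226), the eraser near (277,250) and the hold-down near (340,221). Next I enlarge this area and measure.

```bash
cat > h.py <<'E'
import cv2,numpy as np
from workcell import vision
def cast(r,uv,z):
    p=cv2.undistortPoints(np.array(uv,float).reshape(-1,1,2),r["intrinsics"],np.array(r["dist"])).reshape(-1,2)
    R=r["view"][:3,:3];c=-R.T@r["view"][:3,3]
    d=np.c_[p,np.ones(len(p))]@R
    return c+d*((z-c[2])/d[:,2])[:,None]
def proj(r,P):
    R=r["view"][:3,:3]
    return cv2.projectPoints(np.array(P,float).reshape(-1,3),cv2.Rodrigues(R)[0],r["view"][:3,3],r["intrinsics"],np.array(r["dist"]))[0].reshape(-1,2)
def big(m):
    n,l,s,_=cv2.connectedComponentsWithStats(m.astype(np.uint8)); return l==1+np.argmax(s[1:,4])
def outline(m):
    c,_=cv2.findContours(m.astype(np.uint8),0,2); return max(c,key=cv2.contourArea)
def barmask(r,roi):
    f=r["frame"].astype(int); m=np.zeros(f.shape[:2],bool)
    x0,y0,x1,y1=roi; s=f[y0:y1,x0:x1]
    m[y0:y1,x0:x1]=(s[...,0]-s[...,2]>45)&(s[...,0]<205)&(s[...,1]<130)
    return big(m)
def rect(r,m,z):
    """min-area rect of the mask boundary, cast on plane z: centre, size, long-axis angle"""
    P=cast(r,outline(m).reshape(-1,2),z)[:,:2]
    (c,s,a)=cv2.minAreaRect((P*1000).astype(np.float32))
    if s[0]<s[1]: a+=90
    return np.array(c)/1000,s,np.deg2rad(a)
E
python3 - <<'E'
from h import *
r=vision.read_camera("top"); f=r["frame"]
cv2.imwrite("pics/topc.png",cv2.resize(f[190:325,250:440],None,fx=4.2,fy=4.2,interpolation=cv2.INTER_CUBIC)[:,:,::-1])
h=cv2.cvtColor(f,cv2.COLOR_RGB2HSV)
print(f[280,300],f[300,400],f[262,350],f[250,277],f[214,300])
m=np.zeros(f.shape[:2],bool);i=f.astype(int)
m[190:325,250:440]=((i[...,0]>175)&(i[...,1]>150)&(i[...,2]>90))[190:325,250:440]
c=cv2.convexHull(outline(big(cv2.morphologyEx(m.astype(np.uint8),cv2.MORPH_OPEN,np.ones((3,3))))))
P=cast(r,c,.012)[:,:2]; print("board",cv2.minAreaRect((P*1000).astype(np.float32)), cv2.boxPoints(cv2.minAreaRect((P*1000).astype(np.float32))))
b=barmask(r,(290,235,400,290)); print("bar",b.sum(),rect(r,b,.032))
s=vision.read_camera("scene")
cv2.imwrite("pics/scenec.png",cv2.resize(s["frame"][175:315,255:420],None,fx=4.2,fy=4.2,interpolation=cv2.INTER_CUBIC)[:,:,::-1])
E
```

```text
[218 199 156] [219 199 155] [144  98  66] [ 54  86 132] [223 205 160]
board ((519.6534423828125, -49.40313720703125), (359.6241760253906, 208.66131591796875), 81.5878677368164) [[ 390.14008 -212.01788]
 [ 596.55646 -242.54349]
 [ 649.1668   113.21161]
 [ 442.75043  143.73721]]
bar 1475 (array([ 0.50418939, -0.06008922]), (178.614990234375, 43.79508590698242), np.float64(1.4108260990682349))
```

View pics/topc.png

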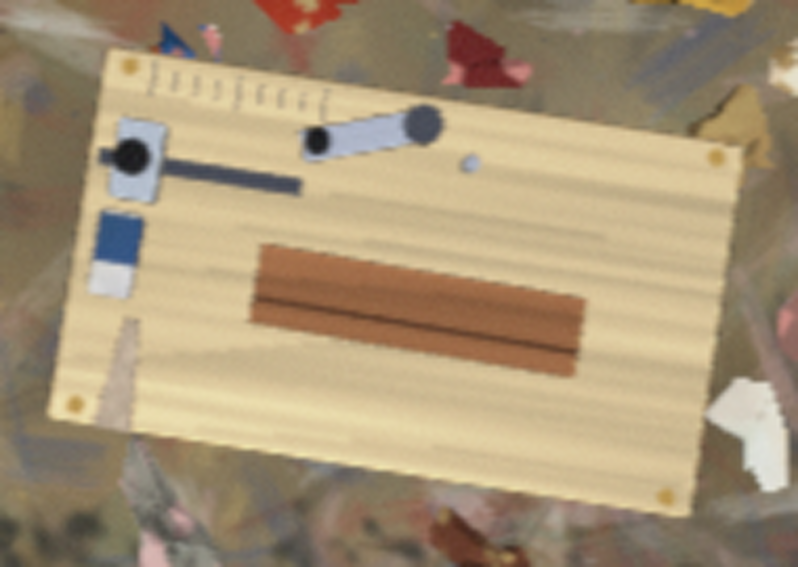

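View pics/scenec.png

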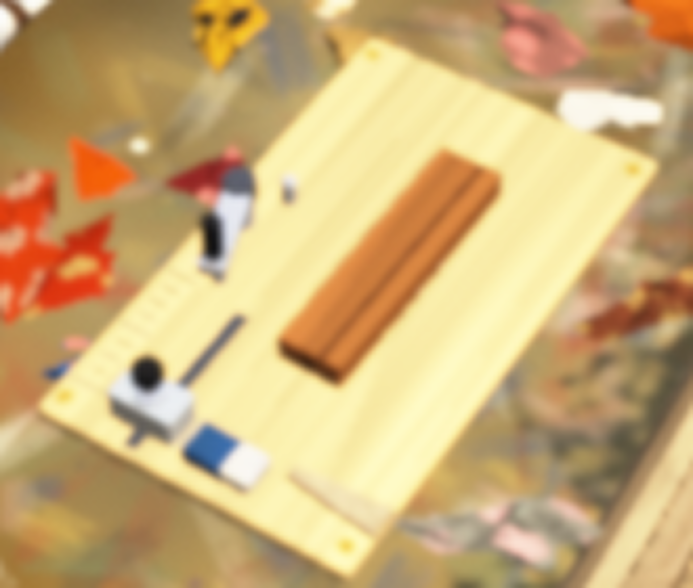

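The close-ups show the right pin at crop (471,163), the knob at (317,140), the pivot cap at (424,124) and the stop's right face at about x=160. The bar is almost parallel to the jig. I'll compute jig coordinates, then push with the two spread fingers on the front edge.

```bash
cat >> h.py <<'E'
from workcell import bot,hand,get_obs
YAW=-0.147; O=np.array([.5154,-.0488])
ex=np.array([np.cos(YAW),np.sin(YAW)]); ey=np.array([-ex[1],ex[0]])
W=lambda x,y,z:np.r_[O+(x*ex+y*ey)/1000,z]
J=lambda p:np.array([(p[:2]-O)@ex,(p[:2]-O)@ey])*1000
def Q(turn=0):
    a=(YAW+np.pi+turn)/2; return [np.cos(a),np.sin(a),0,0]
def force(): return np.array(get_obs()["wrist_force"])
def jf(f,f0): d=(f-f0)[:2]; return np.array([d@ex,d@ey])
def look(): 
    """bar centre in jig mm and yaw against the jig, from the top camera"""
    r=vision.read_camera("top"); b=barmask(r,(265,215,420,295)); c,s,a=rect(r,b,.032)
    return J(c),np.round(s,1),a-np.pi/2-YAW
E
python3 - <<'E'
from h import *
r=vision.read_camera("top"); q=lambda u,v:[250+u/4.2,190+v/4.2]
for n,u,v,z in(("pinR",471,163,.030),("knob",317,140,.076),("pivot",424,124,.05),("stopface",160,162,.036),("screw",131,156,.061)): print(n,J(cast(r,q(u,v),z)[0]))
print("tips",bot.tcp_to_tips,look())
hand.move_gripper(.06); print(bot.tcp_to_tips)
T=bot.tcp_to_tips
bot.reach(W(-56,-8,.12),Q()); print(get_obs()["time_s"])
bot.servo_line(W(-56,-8,.0195+T),velocity=.12)
o=get_obs(); print(o["time_s"],J(o["position"]),o["position"][2],o["gripper_width"],force())
E
```

```text
pinR [ 73.78265101 -30.42519236]
knob [69.63836557 54.09824111]
pivot [89.05354229 -0.96616976]
stopface [ 47.64304051 137.05521799]
screw [ 47.08116319 150.46021139]
tips 0.017 (array([ -9.57992393, -12.80758192]), array([178.6,  43.5]), np.float64(-0.01296663245918997))
0.017
2.9167
3.7583 [-55.61913392  -8.08676095] 0.03685629743337103 0.05945765813049617 [ 0.45147364 -0.38497111  0.00667688]
```

```bash
cat >> h.py <<'E'
def push(x0,y0,z,d,step,n,stop,v=.02):
    """step from jig (x0,y0) along jig direction d until the force against it passes stop"""
    f0=force(); d=np.array(d,float); log=[]
    for i in range(1,n+1):
        p=np.array([x0,y0])+d*step*i; bot.servo_line(W(*p,z),velocity=v)
        F=-jf(force(),f0)@d; log.append(round(F,1))
        if F>stop: break
    print("at",J(np.array(get_obs()["position"])),"F",log,"t",get_obs()["time_s"]); return p
E
python3 - <<'E'
from h import *
z=.0365; f0=force()
for x in(-35,-15,4):
    bot.servo_line(W(x,-8,z),velocity=.06); print(x,-jf(force(),f0),force()[2])
p=push(4,-8,z,(1,0),1,18,5.5)
print(look(),p)
E
```

```text
-35 [1.82325205 0.3310776 ] 0.25322770149606055
-15 [ 0.92364277 -0.40867622] 0.1268517026556755
4 [ 1.05044406 -1.64535366] -0.17808622718261075
at [15.85671396 -8.03314586] F [np.float64(-0.7), np.float64(-0.6), np.float64(-0.3), np.float64(1.0), np.float64(-0.7), np.float64(-0.6), np.float64(0.2), np.float64(-1.1), np.float64(-0.3), np.float64(-0.5), np.float64(-1.1), np.float64(1.7), np.float64(4.4), np.float64(7.3)] t 8.7083
(array([47.94236577, 73.43129969]), array([ 8.3, 42.6]), np.float64(1.5623679871493106)) [18. -8.]
```

```bash
python3 - <<'E'
from h import *
z=.0365
bot.servo_line(W(5,-8,z),velocity=.1)
bot.servo_line(W(-5,-8,.09),velocity=.2)
bot.reach(W(47,-138,.09),Q()); hand.move_gripper(0.0)
print(look(),get_obs()["time_s"])
f=force(); bot.servo_line(W(47,-138,.042),velocity=.12); bot.servo_line(W(47,-138,.0375),velocity=.05); print(force()-f,J(get_obs()["position"]),get_obs()["position"][2])
cv2.imwrite("pics/t2.png",cv2.resize(vision.read_camera("top")["frame"][190:325,250:440],None,fx=4.2,fy=4.2,interpolation=cv2.INTER_CUBIC)[:,:,::-1])
E
```

```text
(array([ 47.75473703, -11.68806991]), array([178.5,  44.4]), np.float64(0.0005683511489195936)) 10.7333
[-0.53693446 -0.2227117   0.81995675] [  47.21161985 -138.04064181] 0.03782862087496677
```

View pics/t2.png

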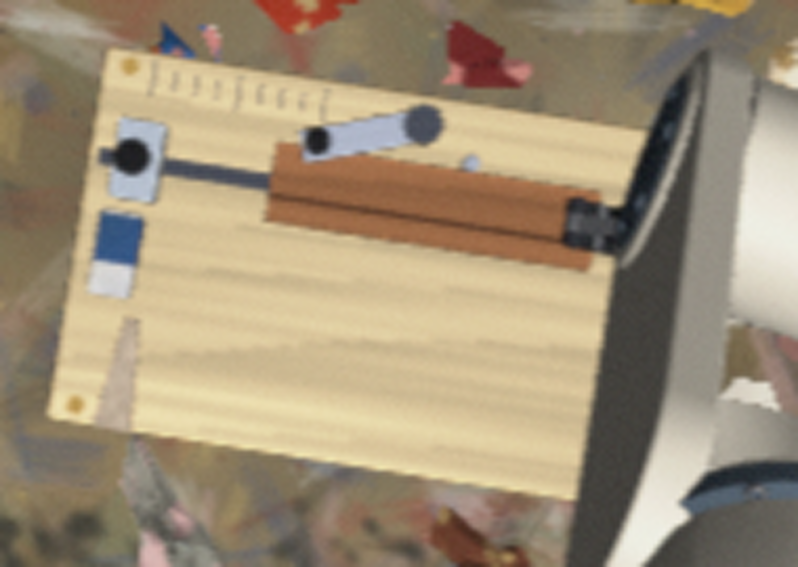

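The bar lies flush on both pins: measured x is 47.75 mm and yaw is 0.0006 rad. Its right end is at about y=-102 and the closed fingers stand beside it. Now I slide it along the pins.

```bash
python3 - <<'E'
from h import *
z=.0375; f0=force()
for y in(-115,-95,-80,-68):
    bot.servo_line(W(47.5,y,z),velocity=.06); print(y,-jf(force(),f0))
print(look(),get_obs()["time_s"])
p=push(47.5,-68,z,(0,1),1,12,5)
print(look(),p)
E
```

```text
-115 [-0.84045867 -1.38268314]
-95 [ 0.25043686 -0.14944205]
-80 [-0.60553373 -0.14975118]
-68 [-0.58057318 -0.03161529]
(array([47.54966431, 55.81330484]), array([145.2,  44.3]), np.float64(0.00035915984529386047)) 13.4
at [ 47.66487439 -56.66390412] F [np.float64(0.1), np.float64(1.2), np.float64(1.6), np.float64(0.9), np.float64(1.6), np.float64(0.3), np.float64(1.0), np.float64(0.5), np.float64(-0.5), np.float64(-0.3), np.float64(1.8), np.float64(6.8)] t 16.4
(array([47.82897352, 68.45617637]), array([138. ,  44.4]), np.float64(-0.0030953595627023767)) [ 47.5 -56. ]
```

```bash
python3 - <<'E'
from h import *
bot.servo_line(W(47.5,-75,.0375),velocity=.1)
bot.servo_line(W(47.5,-110,.09),velocity=.2)
print(look(),get_obs()["time_s"])
cv2.imwrite("pics/t3.png",cv2.resize(vision.read_camera("top")["frame"][190:325,250:440],None,fx=4.2,fy=4.2,interpolation=cv2.INTER_CUBIC)[:,:,::-1])
E
```

```text
(array([47.75803918, 48.22045541]), array([178.4,  44.4]), np.float64(-0.00206684674971383)) 17.3083
```

View pics/t3.png

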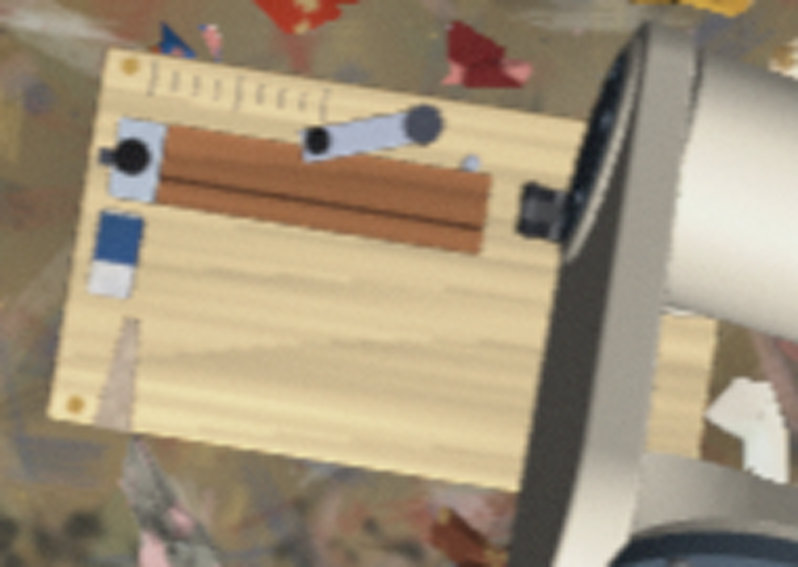

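The bar is against the stop, whose face is still at crop x≈160, and its back edge meets the pins to within noise. I'll reseat it gently on the pins, then give a final press of about 8 N.

```bash
python3 - <<'E'
from h import *
bot.reach(W(0,8,.09),Q()); hand.move_gripper(.06)
bot.servo_line(W(5,8,.0365),velocity=.12)
push(10,8,.0365,(1,0),1,10,5.5)
bot.servo_line(W(5,8,.0365),velocity=.1); bot.servo_line(W(-5,8,.09),velocity=.2)
bot.reach(W(47.5,-80,.09),Q()); hand.move_gripper(0.)
bot.servo_line(W(47.5,-80,.0375),velocity=.12)
print(look())
f0=force(); bot.servo_line(W(47.5,-59,.0375),velocity=.05); 
for y in np.arange(-58.4,-52,.6):
    bot.servo_line(W(47.5,y,.0375),velocity=.02)
    F=[]
    for _ in range(4): bot.dwell(.03); F.append(-jf(force(),f0)[1])
    print(round(y,1),np.mean(F).round(1))
    if np.mean(F)>7: break
bot.dwell(.5); print("hold",-jf(force(),f0),look())
bot.servo_line(W(47.5,-75,.0375),velocity=.05); bot.servo_line(W(47.5,-90,.12),velocity=.2)
print(look(),get_obs()["time_s"])
E
```

```text
at [15.75979336  7.95463036] F [np.float64(-0.2), np.float64(-0.1), np.float64(0.1), np.float64(1.1), np.float64(-0.0), np.float64(1.0), np.float64(5.8)] t 21.0833
(array([47.76712256, 51.68942812]), array([171.4,  44.4]), np.float64(-0.0002411166644098739))
-58.4 0.3
-57.8 0.6
-57.2 1.5
-56.6 4.7
-56.0 8.2
hold [-0.09918229  7.67733475] (array([47.7501033 , 68.42170369]), array([138. ,  44.4]), np.float64(-0.001042062362251156))
(array([47.76786602, 47.69321343]), array([179.5,  44.6]), np.float64(-0.0018549922849979972)) 27.6917
```

```bash
python3 - <<'E'
from h import *
P=np.array([89.5,-.5]); H=np.pi/2
def pose(th,lead,z):
    k=P+58*np.array([-np.sin(th),np.cos(th)])+lead*np.array([-np.cos(th),-np.sin(th)])
    return W(*k,z),Q(th-H)
hand.move_gripper(.045)
bot.reach(*pose(.35,0,.125)); bot.servo_line(pose(.35,0,.073)[0],velocity=.1); print(force(),get_obs()["time_s"])
hand.move_gripper(.024); print(get_obs()["gripper_width"],get_obs()["grip_force"])
f0=force()
for th in np.linspace(.35,H,13)[1:]:
    p,q=pose(th,4,.073); bot.servo_line(p,q,velocity=.06)
print("F",force()-f0,get_obs()["time_s"])
f0=force()
for l in np.arange(5,14):
    bot.servo_line(pose(H,l,.073)[0],velocity=.02); F=jf(force(),f0)[1]; print(l,round(F,1))
    if F>4: break
bot.servo_line(pose(H,2,.073)[0],velocity=.05)
hand.move_gripper(.04); bot.servo_line(pose(H,2,.13)[0],velocity=.15)
bot.reach(W(-40,-150,.2),Q()); print(look(),get_obs()["time_s"])
r=vision.read_camera("top")
cv2.imwrite("pics/t4.png",cv2.resize(r["frame"][190:325,250:440],None,fx=4.2,fy=4.2,interpolation=cv2.INTER_CUBIC)[:,:,::-1])
s=vision.read_camera("scene")
cv2.imwrite("pics/s4.png",cv2.resize(s["frame"][175:315,255:420],None,fx=4.2,fy=4.2,interpolation=cv2.INTER_CUBIC)[:,:,::-1])
E
```

```text
[-0.14195291  0.00837698 -0.60178024] 30.175
0.023818319443351256 0.0
F [-0.48153682 -0.06523511 -0.68366593] 33.575
5 -0.0
6 0.2
7 5.8
(array([47.75537746, 73.51112985]), array([127.8,  44.4]), np.float64(-0.0010419292041967954)) 36.2
```

View pics/t4.png

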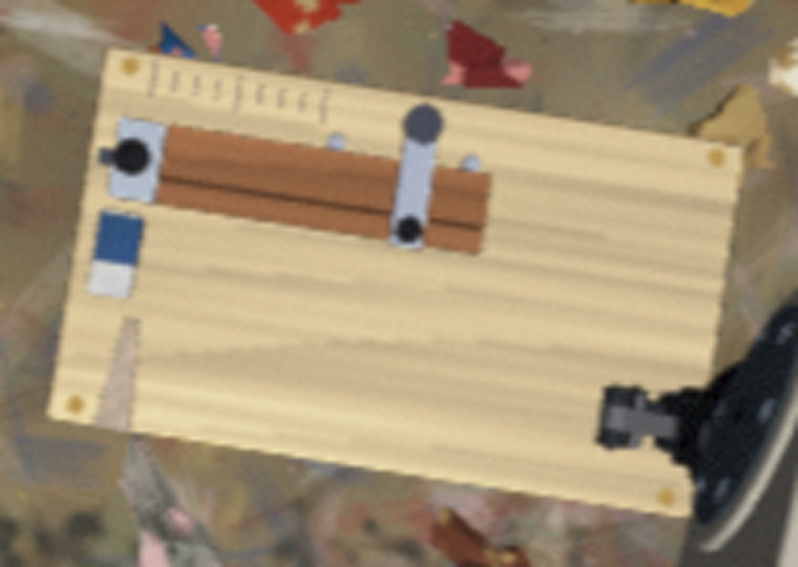

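View pics/s4.png

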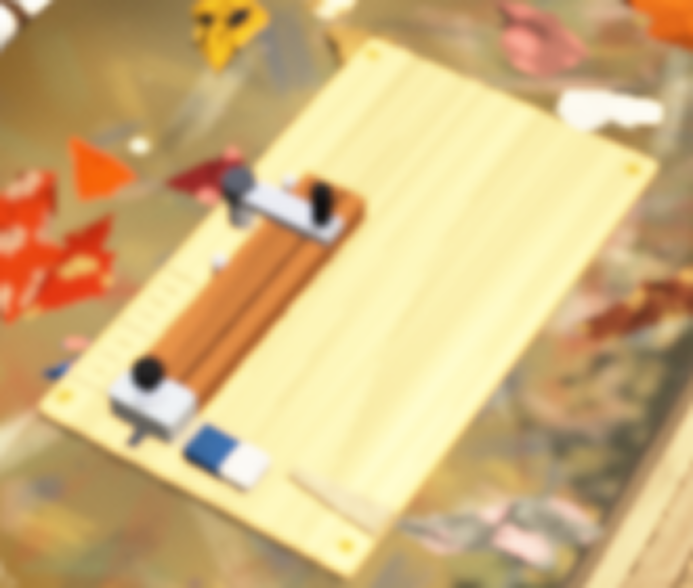

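Both views show the bar against the stop and both pins, with the arm straight across it (pivot at (424,124), knob at (408,229), parallel to the board's side). The bystanders have not moved.

```bash
python3 -c "
from workcell import hand_in; print(hand_in())"
```

```text
the job is handed in; nothing more can be done
None
```

I handed the job in at about 36 s: the bar sits flush on both pins and against the end stop after a press of about 8 N, the stop shows no shift in the pictures, the hold-down arm is at its stop straight across the bar, and the small things near the work were not touched.

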